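Rock a stuck tube block out of a block heater

ROBOT

A 6-joint arm with a two-finger parallel gripper is mounted at the origin on the work surface. World frame = base frame: x ahead of the robot, y to its left, z up, the work surface at z = 0. Lengths are in m, angles in degrees, forces in N, time in s.
With the tool pointing down it reaches from about 0.325 to 0.85 m from the base axis. Payload 4.4 kg.
Tool frame: the origin (TCP) lies at the very end of the fingers, on their centre line; the grasp point (between the pads) lies 19 mm behind it; z points along the fingers, y is the line along which they close (so a half turn about z gives the same grasp; the last joint's range is limited). The gripper opens to 94 mm and grips with 3 to 60 N. Pads are 16 mm wide; open, the fingers measure 119 mm over their backs; the gripper's body (75 mm by 177 mm) begins 78 mm behind the grasp point.
Start: joints at [-79.555, 11.837, 88.321, -0, 79.842, -8.623], TCP at [0.188, -0.543, 0.205] pointing down, gripper open.
Joint ranges: [-156.59, 156.59], [-49.26, 127.26], [12.9, 141.05], [-63.56, 243.56], [4.71, 150.69], [-161.64, 161.64]. Speed limits (degrees/s): [159.86, 159.86, 180, 180, 180, 180].

INTERFACE

Orientations are given as [roll, pitch, yaw] about the fixed x, y, z axes, in that order (R = Rz(yaw) Ry(pitch) Rx(roll)).
In Python, from workcell import manip gives the robot as it stands.
- The arm moves only by the tool apply_moves, never from a script. Its argument "motion" is a list of rows, each a list of 5 numbers: the opening, from 0 (shut) to 1 (fully open), then the shift along the world's x, y, z in mm, then the turn about the world's z in rad. A call has 1 to 5 rows; each row is the pose to reach, as a shift and turn from the pose commanded when the call began; what a row does not reach only later rows make up. A row lasts 1/12 s, in which the tool goes at most 41.7 mm and 7.16 degrees, less where a joint would pass 70% of its speed; a pose out of reach is approached as far as the arm can. A call with a gripper value outside its range is refused whole. The fingers move at their own pace and stop on an object; the grip force is fixed at half the most. Time passes only in rows, so rows that repeat a pose let the fingers close. It gives the time, the measured TCP pose, the force, the opening and the grip force at its end, in the units of the state.
- manip.get_obs(): the state, without advancing time (a new reading comes with each control period).
- manip.camera(name): name is "scene" or "top" or "wrist"; returns the picture (384x512x3 uint8, blue, green, red); there is no depth.
- manip.get_calibration(name): a dict with "fov_y" (degrees; the focal length in pixels is half the picture's height over the tangent of half this angle, whatever the lens; pixels are square), "cx", "cy" (the principal point, pixels), "k1" (the pictures are not rectified: a ray, as slopes to the right and down, at radius r is drawn at 1 + k1 r^2 times it, then the intrinsics apply), "origin" and "orientation" of the camera in the world. Camera axes: x right, y up, looking along -z (the intrinsics and any distortion apply to the point x, -y, -z); pixel columns grow to the right and rows downward; lengths in m; the calibration is good to about 2 mm. A picture is of the moment at which its call begins: read the wrist's pose just before it. get_calibration takes no time and is no camera call; for the wrist camera it gives the pose at the moment of the call.
- manip.close_job(): hands the job in; it is judged then, once.
Trained networks look in the newest picture that a camera, given by its name, has taken for a name from the list of things; names that differ only in an ending like _2 or _b are one class to them, and where a whole thing is asked for, a point or a joint stands for the part that bears it (a point fixed in the world has none). Each returns a list of dicts, best first, with "p" (0 to 1); they miss things now and then, are a little off and sometimes report something else, mostly with a low value. They report only what shows in the picture. A call takes as long as a camera call. They do not tell look-alikes from the thing itself.
- manip.trace(camera, thing): "pixels" (384x512 bool, what is visible of it) and "location" ([column, row] in pixels, amid what is visible of it).
The state is a dict: "clock": time; "joints": joint angles; "joint_vel": joint speeds; "joint_torque": joint torques, N m; "ee_pos": TCP position; "tool_rot": TCP orientation; "contact_force": force on the tool from outside, world axes, zero at the start; "ft_torque": the same for the moment, N m; "grip_width": finger opening in m; "gripper_force": force on a finger pad.
Only numpy, scipy, OpenCV 4.12 (cv2) and the standard library are available. Lean on these libraries where they do the work, as an engineer would, in place of code of your own. Each camera call takes 0.05 s, during which the arm holds its last target. There are 200 camera calls.

TASK

The aluminium tube block is clamped down and stuck tight in the well of the block heater. Swing the toggle clamp over centre to its fully open position, then take the block by its lifting fin and work it loose by rocking it in the well, leaning it clearly towards the clamp first and then clearly away from it, until it frees. Finish while still holding the block level and still, just clear above its well (about a finger's breadth, not more than 30 mm above the rim), and leave the bottle, the tube rack and the tip box alone.

Things in the scene. Friction and masses are not known exactly. Their poses are not given: they have to be found in the camera images.
- heater: White block heater, fixed to the bench, 180 (x) x 240 (y) x 75 mm high; origin at the centre of its underside, on the bench, z up. Control panel on its -x face; the toggle clamp stands at its +y end, on a bracket 28 mm wide (y = 64 to 100 mm) that rises to z = 120 mm. The well is an open recess in the middle of its top.
- well_rim (a point): Centre of the well's mouth, 75 mm above the bench. The well is 53 (heater x) x 80 (y) mm, 20 mm deep. In it, two sprung steel strips (40 wide, 16 tall, 2 to 18 mm above its floor) press with about 24 N on the block's two y end faces, can give outward 5 mm, and hold each end by friction with some 12 to 17 N.
- block: Aluminium tube block, 50 (x) x 60 (y) x 50 mm high, about 0.4 kg, six tube holes in its top; origin at the centre of its underside, z up. It starts centred on the well's floor, axes parallel to the heater's, 1.5 mm play per side in x, the sprung strips at its y ends. It leans towards the clamp when its top goes to heater +y. It is free once its underside is above the rim, 20 mm up.
- fin_top (a point): Centre of the top of the block's lifting fin, 101 mm above the centre of the block's underside. The upright fin stands in the middle of the block's top: 26 (x) x 14 (y) mm, from 50 to 101 mm above the underside. Grip it from above across its 14 mm thickness, firmly (along the block's y).
- clamp (a joint): Toggle clamp angle in rad: 0 = closed, arm level, its rubber foot on the block's top 20 mm from the centre; 2.2 = fully open. Opening lifts the arm and throws it back towards heater +y. A spring holds it shut up to dead centre at 1.1 rad (0.3 N m to overcome); beyond that it throws it fully open and holds it there.
- clamp_hinge (a point): Clamp's hinge, at heater x = 0, y = 77 mm, z = 110 mm above the bench; its axis lies along the heater's x.
- clamp_grip (a point): Centre of the clamp's black grip, a cylinder 20 mm thick, 26 mm long along heater x, on an 8 mm post on the 12 mm wide arm. Closed, it is 40 mm from the hinge towards the block and 46 mm above the hinge (156 mm above the bench); it moves on a 61 mm circle round the hinge, up and towards heater +y. Can be pinched from above on its two flat ends (along heater x).
- wash_bottle: Bystander: white plastic bottle, 60 mm in diameter, 140 mm tall, standing near the heater; origin at the centre of its underside.
- tube_rack: Bystander: white rack of six blue-capped tubes, 75 x 115 x 101 mm, behind the heater (its +x side); origin at the centre of its underside.
- tip_box: Bystander: yellow box with a clear lid, 89 x 129 x 63 mm, beyond the clamp end of the heater; origin at the centre of its underside.
Things that resemble listed ones, but are neither listed nor needed, are in the scene too. Leave any blue or purple look-alike of the block alone.

How it is judged:
By the outcome, as a careful person would: the job done as asked, in the order asked, and still so for the second after the job is handed in, while the arm keeps its last pose, push and grip.
It also fails if it takes over 51 s, if anything falls off the work surface, if the arm or the gripper's body presses on something with over 40 N, if the wrist force passes 120 N, or if a joint passes its speed limit or range.

## Working session

There is one attempt and no reset: what is moved stays moved. The work goes in short steps, Python scripts to look and compute and a tool call to move; the robot and the scene stay as the last step left them, time stands still between calls to the robot, and variables do not carry over. Pictures are saved under pics/ and viewed, at most 10 in all, crops included, and the job is handed in when it is done.

Besides the shell and the picture viewer there is one more tool, called after "Emit:" by a JSON object that holds its "method" and its "body". apply_moves: Moves the arm, as the interface text tells. Its arguments: {"type":"object","properties":{"motion":{"type":"array"}},"required":["motion"]}

```bash
mkdir -p pics; cat > h.py <<'E'
import numpy as np, cv2
from workcell import manip
from scipy.spatial.transform import Rotation as Ro
def ray(cam,px,cal=None):
    c=cal or manip.get_calibration(cam); f=192/np.tan(np.radians(c["fov_y"]/2))
    d=(np.array(px,float)-[c["cx"],c["cy"]])/f; s=d.copy()
    for _ in range(20): s=d/(1+c["k1"]*(s@s))
    o=np.array(c["orientation"],float)
    R=Ro.from_euler('xyz',o,degrees=True).as_matrix() if o.shape==(3,) else (o if o.shape==(3,3) else None)
    return np.array(c["origin"]),R@np.array([s[0],-s[1],-1.])
def at(cam,px,z,cal=None):
    o,d=ray(cam,px,cal); return o+d*(z-o[2])/d[2]
def proj(cam,P,cal=None):
    c=cal or manip.get_calibration(cam); f=192/np.tan(np.radians(c["fov_y"]/2))
    R=Ro.from_euler('xyz',c["orientation"],degrees=True).as_matrix()
    q=(np.atleast_2d(P)-c["origin"])@R; s=np.c_[q[:,0]/-q[:,2],q[:,1]/q[:,2]]
    s=s*(1+c["k1"]*(s**2).sum(1))[:,None]; return s*f+[c["cx"],c["cy"]]
E
python3 - <<'E'
from h import *
ims=[]
for n in ("scene","top"):
    im=manip.camera(n); ims.append(im); print(n,manip.get_calibration(n))
    for t in ("heater","block","fin_top","clamp","clamp_grip","wash_bottle","tube_rack","tip_box"):
        for r in manip.trace(n,t)[:3]: print(t,round(r["p"],2),np.round(r["location"]),r["pixels"].sum())
cv2.imwrite("pics/a.png",ims[0]);cv2.imwrite("pics/b.png",ims[1])
print(manip.get_obs())
E
```

```text
scene {'fov_y': 55.27172418148646, 'cx': 254.74646457655786, 'cy': 190.05558845853608, 'k1': -0.052395664615266804, 'origin': array([0.9524374 , 0.60762544, 0.58502218]), 'orientation': array([ 56.01372521,  -0.46805372, 145.09076496])}
heater 0.74 [273. 216.] 6172
block 0.83 [264. 190.] 692
block 0.67 [285. 156.] 430
block 0.67 [170. 212.] 803
fin_top 0.87 [335. 195.] 654
fin_top 0.75 [283. 156.] 418
fin_top 0.65 [263. 193.] 703
clamp 0.63 [276. 186.] 226
clamp_grip 0.68 [332. 274.] 3615
clamp_grip 0.64 [276. 185.] 279
wash_bottle 0.96 [218. 166.] 646
wash_bottle 0.71 [263. 192.] 689
wash_bottle 0.31 [276. 179.] 259
tube_rack 0.96 [208. 234.] 2570
tip_box 0.63 [332. 275.] 3651
tip_box 0.42 [272. 213.] 6195
top {'fov_y': 48.69314348752709, 'cx': 253.90369544735563, 'cy': 189.6551759469347, 'k1': 0.043924230740720785, 'origin': array([0.44142475, 0.01949849, 1.03238579]), 'orientation': array([  5.72435949,  -0.40479001, -88.38831709])}
heater 0.89 [242. 203.] 8035
block 0.96 [249. 201.] 597
block 0.91 [326. 293.] 732
block 0.73 [304. 123.] 704
fin_top 0.66 [304. 124.] 677
fin_top 0.5
[... 255 characters left out ...]
] 7985
{'clock': 0.9, 'joints': array([-7.95547153e+01,  1.18340721e+01,  8.83204108e+01,  5.20120881e-04,
        7.98412256e+01, -8.62274927e+00]), 'joint_vel': array([ 0.00501352,  0.05746285,  0.07998468, -0.12439395, -0.08596555,
       -0.00703074]), 'joint_torque': array([-1.63612392e-03, -3.70875442e+01, -2.81768328e+01,  6.96632056e-02,
        2.73596583e-02, -1.74984285e-05]), 'ee_pos': array([ 0.18784527, -0.54347076,  0.20548735]), 'tool_rot': array([1.79995680e+02, 1.37225099e-04, 1.90679423e+01]), 'contact_force': array([ 0.43256187,  0.7111598 , -0.07612502]), 'ft_torque': array([-0.02760523, -0.07076769, -0.01098214]), 'gripper_force': 0.0, 'grip_width': 0.09350927702997404}
```

View pics/a.png

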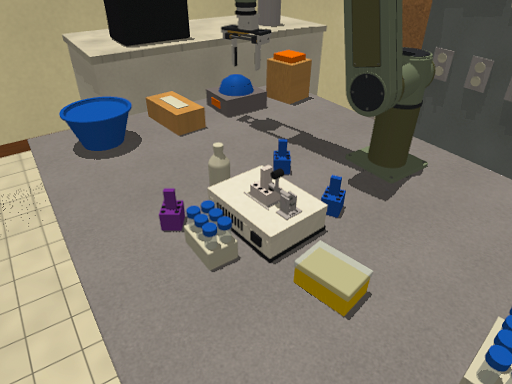

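View pics/b.png

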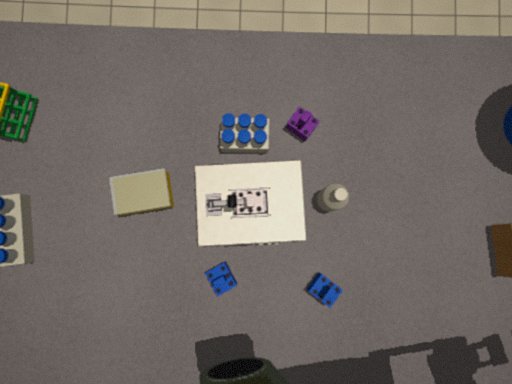

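The thing I want is the grey aluminium block with its fin in the heater, at top (249,201) / scene (264,190). It could be taken for three look-alikes: blue at top (222,279) and (326,290), and purple at top (304,123). Next I'll fit the heater pose and check it in a close crop.

```bash
python3 - <<'E'
from h import *
im=manip.camera("top"); m=manip.trace("top","heater")[0]["pixels"].astype(np.uint8)
m=cv2.morphologyEx(m,cv2.MORPH_CLOSE,np.ones((9,9)))
c=max(cv2.findContours(m,0,cv2.CHAIN_APPROX_NONE)[0],key=cv2.contourArea)[:,0,:]
P=np.array([at("top",p,.075)[:2] for p in c])
r=cv2.minAreaRect((P*1000).astype(np.float32)); print("traced",r)
g=im.min(2); w=((g>150)).astype(np.uint8); w[:155]=0;w[250:]=0;w[:,:185]=0;w[:,312:]=0
w=cv2.morphologyEx(w,cv2.MORPH_OPEN,np.ones((3,3)))
c=max(cv2.findContours(w,0,cv2.CHAIN_APPROX_NONE)[0],key=cv2.contourArea)[:,0,:]
P=np.array([at("top",p,.075)[:2] for p in c])
r=cv2.minAreaRect((P*1000).astype(np.float32)); print("white",r)
for t in("wash_bottle","tube_rack","tip_box"):
    print(t,at("top",manip.trace("top",t)[-1 if t=="tube_rack" else 0]["location"],.08))
sc=manip.camera("scene")
a=cv2.resize(im[150:260,180:320],None,fx=4,fy=4,interpolation=2); b=cv2.resize(sc[135:265,195:345],None,fx=3,fy=3,interpolation=2)
o=np.zeros((600,800,3),np.uint8); 
a=cv2.resize(a,(400,314));b=cv2.resize(b,(400,347)); o=o[:350]; o[:314,:400]=a;o[:347,400:]=b
cv2.imwrite("pics/c.png",o)
E
```

```text
traced ((507.429443359375, 25.100540161132812), (184.95065307617188, 239.8008575439453), 4.685390949249268)
white ((508.38592529296875, 23.888587951660156), (181.22412109375, 240.95260620117188), 4.8002190589904785)
wash_bottle [ 0.52572017 -0.16818928  0.08      ]
tube_rack [0.66603014 0.03097848 0.08      ]
tip_box [0.52857107 0.26671925 0.08      ]
```

View pics/c.png

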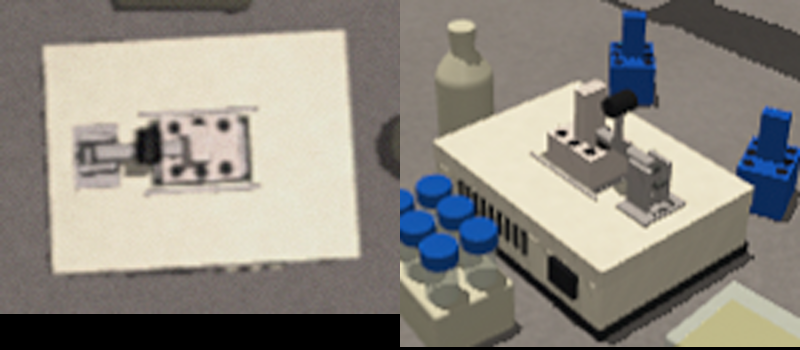

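The crop shows the grey aluminium block under the black clamp grip, with the clamp at heater +y (image left), so the choice is confirmed. The heater is at about (0.508, 0.024), yaw about 4.8°. I'll move above the clamp grip to look with the wrist camera.

Emit:
{"method": "apply_moves", "body": {"motion": [[1,80,150,60,0.33],[1,80,150,60,0.33],[1,80,150,60,0.33],[1,80,150,60,0.33],[1,80,150,60,0.33]]}}

```text
clock: 1.62
ee_pos: [0.27, -0.3906, 0.2678]
tool_rot: [179.8, -0.1, 38.2]
contact_force: [-0.3, -0.7, 0.7]
grip_width: 0.0937
gripper_force: 0.0
```

Emit:
{"method": "apply_moves", "body": {"motion": [[1,80,150,40,0.4],[1,80,150,40,0.4],[1,80,150,40,0.4],[1,80,150,40,0.4],[1,80,150,40,0.4]]}}

```text
clock: 2.03
ee_pos: [0.3503, -0.24, 0.3074]
tool_rot: [179.8, -0.1, 61.2]
contact_force: [0.2, -0.1, 0.5]
grip_width: 0.0941
gripper_force: 0.0
```

Emit:
{"method": "apply_moves", "body": {"motion": [[1,80,150,0,0.4],[1,80,150,0,0.4],[1,80,150,0,0.4],[1,80,150,0,0.4],[1,80,150,0,0.4]]}}

```text
clock: 2.45
ee_pos: [0.4298, -0.0887, 0.3052]
tool_rot: [179.9, -0.1, 84.3]
contact_force: [0.0, -0.3, 0.5]
grip_width: 0.0941
gripper_force: 0.0
```

Emit:
{"method": "apply_moves", "body": {"motion": [[1,70,120,0,0.183],[1,70,120,0,0.183],[1,70,120,0,0.183],[1,70,120,0,0.183],[1,70,120,0,0.183]]}}

```text
clock: 2.87
ee_pos: [0.499, 0.0279, 0.3046]
tool_rot: [-180.0, -0.0, 94.5]
contact_force: [0.5, 0.1, -0.0]
grip_width: 0.0938
gripper_force: 0.0
```

```bash
python3 - <<'E'
from h import *
im=manip.camera("wrist"); c=manip.get_calibration("wrist"); print(c, manip.get_obs()["ee_pos"],manip.get_obs()["tool_rot"])
a=np.radians(4.8); R=np.array([[np.cos(a),-np.sin(a)],[np.sin(a),np.cos(a)]])
def W(h): return np.r_[R@np.array(h[:2])/1000+[.508,.024],h[2]/1000]
for t in("block","fin_top","clamp_grip","heater","clamp"):
    for r in manip.trace("wrist",t)[:2]: print(t,r["p"],r["location"],r["pixels"].sum())
o=im.copy()
pts=[(0,0,156),(-13,-7,156),(13,-7,156),(13,7,156),(-13,7,156),(0,37,156),(0,77,120),(26.5,40,75),(26.5,-40,75),(-26.5,-40,75),(-26.5,40,75),(90,120,75),(-90,120,75),(90,-120,75),(-90,-120,75)]
for p in pts:
    u=proj("wrist",W(p),c)[0]; print(p,np.round(u,1)); cv2.circle(o,tuple(int(round(v)) for v in u),2,(0,0,255),-1)
cv2.imwrite("pics/w.png",o)
cv2.imwrite("w_raw.png",im)
E
```

```text
{'fov_y': 69.8605009879172, 'cx': 249.7078985553192, 'cy': 191.4240026654692, 'k1': -0.05611662592744975, 'origin': array([0.49270341, 0.10740489, 0.48288265]), 'orientation': array([-15.9526111 ,   0.10312533,   4.33259825])} [0.49820872 0.02631837 0.30466889] [-1.79910432e+02  5.00549588e-02  9.43779961e+01]
block 0.84 [359.5, 231.4] 967
block 0.83 [149.2, 116.7] 1565
fin_top 0.88 [253.9, 178.6] 1229
fin_top 0.71 [367.0, 235.7] 979
clamp_grip 0.66 [260.6, 149.4] 742
clamp 0.94 [256.5, 147.7] 729
(0, 0, 156) [257.5 184.3]
(-13, -7, 156) [247.  189.9]
(13, -7, 156) [268.  189.7]
(13, 7, 156) [268.1 178.7]
(-13, 7, 156) [246.8 178.8]
(0, 37, 156) [257.5 154.2]
(0, 77, 120) [256.7 119.1]
(26.5, 40, 75) [274.  144.1]
(26.5, -40, 75) [273.2 196.1]
(-26.5, -40, 75) [239.1 196.3]
(-26.5, 40, 75) [238.1 144.4]
(90, 120, 75) [319.9  86.9]
(-90, 120, 75) [191.9  87.9]
(90, -120, 75) [311.2 242.5]
(-90, -120, 75) [201.3 243.3]
```

View pics/w.png

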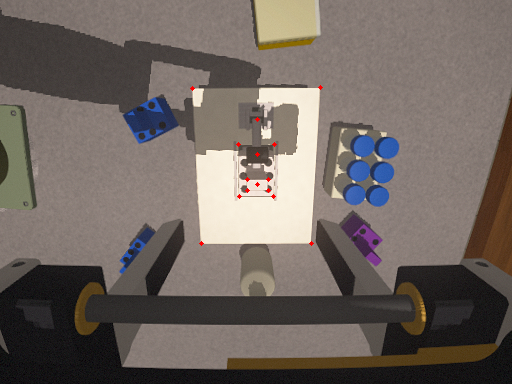

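The projected model points (red dots) sit on the heater corners (193,88), (320,87), (311,243) and (201,243) and on the grip at (257,154), so the pose is good. I'll descend and pinch the clamp grip.

Emit:
{"method": "apply_moves", "body": {"motion": [[0.6,7,34,-40,0.009],[0.6,7,34,-80,0.009],[0.6,7,34,-115,0.009],[0.6,7,34,-145,0.009],[0.6,7,34,-165,0.009]]}}

```text
clock: 3.58
ee_pos: [0.5019, 0.0597, 0.1367]
tool_rot: [-179.7, -0.0, 94.7]
contact_force: [-1.0, 0.2, 0.5]
grip_width: 0.0639
gripper_force: 0.0
```

Emit:
{"method": "apply_moves", "body": {"motion": [[0,0,0,0,0],[0,0,0,0,0],[0,0,0,0,0],[0,0,0,0,0],[0,0,0,0,0]]}}

```text
clock: 4.0
ee_pos: [0.5066, 0.0602, 0.1428]
tool_rot: [179.7, 0.0, 94.8]
contact_force: [-0.0, 0.1, 0.4]
grip_width: 0.0308
gripper_force: 0.0
```

Emit:
{"method": "apply_moves", "body": {"motion": [[0,0,0,0,0],[0,0,0,0,0],[0,0,0,0,0],[0,0,0,0,0]]}}

```text
clock: 4.33
ee_pos: [0.5053, 0.0602, 0.1424]
tool_rot: [179.9, 0.1, 94.8]
contact_force: [-3.5, -1.4, 5.7]
grip_width: 0.0256
gripper_force: 30.0
```

```bash
python3 -c "
import numpy as np
a0=np.arctan2(46,40);r=np.hypot(46,40);t=np.radians(4.8)
for q in np.arange(0,2.21,.1):
    y=-r*np.cos(a0+q)+40; z=r*np.sin(a0+q)-46
    print(round(q,2),np.round([-y*np.sin(t),y*np.cos(t),z],1))"
```

```text
0.0 [ 0. -0.  0.]
0.1 [-0.4  4.8  3.8]
0.2 [-0.8  9.9  7. ]
0.3 [-1.3 15.3  9.8]
0.4 [-1.8 21.  11.9]
0.5 [-2.3 26.9 13.5]
0.6 [-2.8 32.8 14.6]
0.7 [-3.3 38.9 15. ]
0.8 [-3.8 45.  14.7]
0.9 [-4.3 51.  13.9]
1.0 [-4.8 56.9 12.5]
1.1 [-5.3 62.6 10.5]
1.2 [-5.7 68.1  8. ]
1.3 [-6.2 73.4  4.8]
1.4 [-6.6 78.3  1.2]
1.5 [-6.9 82.8 -2.8]
1.6 [-7.3 86.8 -7.4]
1.7 [ -7.6  90.5 -12.3]
1.8 [ -7.9  93.6 -17.5]
1.9 [ -8.1  96.1 -23. ]
2.0 [ -8.2  98.1 -28.8]
2.1 [ -8.4  99.6 -34.7]
2.2 [ -8.4 100.4 -40.7]
```

Gripped: width 25.6 mm, force 30 N. I'll follow the arc.

Emit:
{"method": "apply_moves", "body": {"motion": [[0,0,5,4,0],[0,-1,10,7,0],[0,-1,15,10,0],[0,-2,21,12,0],[0,-2,27,13.5,0]]}}

```text
clock: 4.75
ee_pos: [0.5033, 0.0842, 0.1538]
tool_rot: [180.0, 0.4, 94.8]
contact_force: [0.5, -9.5, -4.3]
grip_width: 0.0258
gripper_force: 30.0
```

Emit:
{"method": "apply_moves", "body": {"motion": [[0,0,6,1,0],[0,-1,12,1.5,0],[0,-1,18,1,0],[0,-2,24,0.5,0],[0,-2,30,-1,0]]}}

```text
clock: 5.17
ee_pos: [0.5009, 0.1148, 0.155]
tool_rot: [-180.0, 0.4, 94.8]
contact_force: [-6.5, -6.1, 10.5]
grip_width: 0.0252
gripper_force: 30.0
```

Emit:
{"method": "apply_moves", "body": {"motion": [[0,0,6,-2,0],[0,-1,11,-4.5,0],[0,-1,16,-8,0],[0,-2,21,-11.5,0],[0,-2,26,-16,0]]}}

```text
clock: 5.58
ee_pos: [0.4984, 0.1457, 0.1398]
tool_rot: [180.0, -0.2, 94.8]
contact_force: [-7.6, 5.7, 9.8]
grip_width: 0.025
gripper_force: 30.0
```

Emit:
{"method": "apply_moves", "body": {"motion": [[0,0,4,-5,0],[0,-1,7,-10,0],[0.6,-1,7,-10,0],[0.6,-1,7,-10,0],[0.6,-1,7,-10,0]]}}

```text
clock: 6.0
ee_pos: [0.4983, 0.1506, 0.1274]
tool_rot: [179.9, 0.0, 94.8]
contact_force: [1.1, 0.4, -0.2]
grip_width: 0.042
gripper_force: 0.0
```

Emit:
{"method": "apply_moves", "body": {"motion": [[0.6,0,0,0,0],[0.6,0,0,0,0],[0.6,0,0,40,0],[0.6,0,0,80,0],[0.6,0,0,120,0]]}}

```text
clock: 6.42
ee_pos: [0.497, 0.1501, 0.2475]
tool_rot: [-179.9, 0.0, 94.8]
contact_force: [1.8, 0.3, -0.3]
grip_width: 0.056
gripper_force: 0.0
```

Emit:
{"method": "apply_moves", "body": {"motion": [[0.6,5,-60,10,-0.6],[0.6,5,-60,10,-0.6],[0.6,5,-60,10,-0.6],[0.6,5,-60,10,-0.6],[0.6,5,-60,10,-0.6]]}}

```text
clock: 6.83
ee_pos: [0.5031, 0.0896, 0.2573]
tool_rot: [180.0, -0.0, 60.0]
contact_force: [-0.6, 0.5, -0.8]
grip_width: 0.0564
gripper_force: 0.0
```

Emit:
{"method": "apply_moves", "body": {"motion": [[0.6,5,-67,0,-0.6],[0.6,5,-67,0,-0.6],[0.6,5,-67,0,-0.6],[0.6,5,-67,0,-0.6],[0.6,5,-67,0,-0.6]]}}

```text
clock: 7.25
ee_pos: [0.5079, 0.0225, 0.2569]
tool_rot: [180.0, 0.0, 25.6]
contact_force: [-0.5, 0.3, -0.1]
grip_width: 0.0566
gripper_force: 0.0
```

Emit:
{"method": "apply_moves", "body": {"motion": [[0.6,0,0,0,-0.371],[0.6,0,0,0,-0.371],[0.6,0,0,0,-0.371],[0.6,0,0,0,-0.371]]}}

```text
clock: 7.58
ee_pos: [0.5079, 0.0231, 0.257]
tool_rot: [180.0, -0.0, 4.7]
contact_force: [0.6, -0.4, -0.0]
grip_width: 0.0565
gripper_force: 0.0
```

```bash
python3 - <<'E'
from h import *
im=manip.camera("wrist"); c=manip.get_calibration("wrist"); s=manip.get_obs();print(s["clock"],s["ee_pos"],s["tool_rot"])
a=np.radians(4.8); R=np.array([[np.cos(a),-np.sin(a)],[np.sin(a),np.cos(a)]])
def W(h): return np.r_[R@np.array(h[:2])/1000+[.508,.024],h[2]/1000]
o=im.copy()
pts=[(-13,-7,156),(13,-7,156),(13,7,156),(-13,7,156),(26.5,40,75),(26.5,-40,75),(-26.5,-40,75),(-26.5,40,75),(90,120,75),(-90,120,75),(90,-120,75),(-90,-120,75)]
for p in pts:
    u=proj("wrist",W(p),c)[0]; cv2.circle(o,tuple(int(round(v)) for v in u),1,(0,0,255),-1)
r=manip.trace("wrist","fin_top")[0]; print(r["p"],r["location"])
sc=manip.camera("scene")
b=cv2.resize(sc[110:270,190:350],(288,288),interpolation=2)
O=np.zeros((384,800,3),np.uint8);O[:,:512]=o;O[:288,512:]=b
cv2.imwrite("pics/w2.png",O)
E
```

```text
7.6333 [0.50783108 0.02321957 0.25693693] [1.79995750e+02 2.25460440e-03 4.91500904e+00]
0.87 [248.5, 176.3]
```

View pics/w2.png

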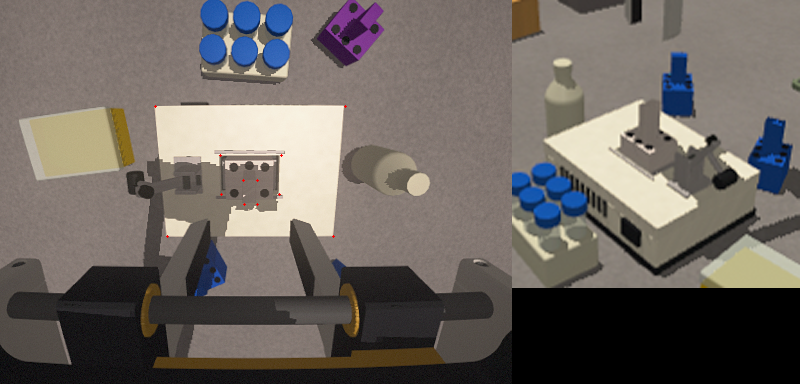

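The clamp is thrown fully back (grip at (145,188), towards +y) and the heater corners match. I'll descend on the fin and grip it.

Emit:
{"method": "apply_moves", "body": {"motion": [[0.5,0,1,-40,0],[0.5,0,1,-75,0],[0.5,0,1,-100,0],[0.5,0,1,-115,0],[0.5,0,1,-123,0]]}}

```text
clock: 8.15
ee_pos: [0.5057, 0.0247, 0.131]
tool_rot: [-179.9, 0.3, 4.9]
contact_force: [0.7, 0.7, 0.5]
grip_width: 0.0468
gripper_force: 0.0
```

Emit:
{"method": "apply_moves", "body": {"motion": [[0,0,0,0,0],[0,0,0,0,0],[0,0,0,0,0],[0,0,0,0,0],[0,0,0,0,0]]}}

```text
clock: 8.57
ee_pos: [0.509, 0.0244, 0.1355]
tool_rot: [180.0, -0.2, 4.8]
contact_force: [0.5, 0.3, 0.3]
grip_width: 0.0171
gripper_force: 0.0
```

Emit:
{"method": "apply_moves", "body": {"motion": [[0,0,0,0,0],[0,0,0,0,0],[0,0,0,0,0],[0,0,0,0,0],[0,0,0,0,0]]}}

```text
clock: 8.98
ee_pos: [0.5089, 0.0242, 0.1352]
tool_rot: [179.9, -0.1, 4.8]
contact_force: [-0.8, -0.1, 6.0]
grip_width: 0.0137
gripper_force: 30.0
```

Emit:
{"method": "apply_moves", "body": {"motion": [[0,0,2,0.5,0],[0,0,4,1,0],[0,-0.5,6,2,0],[0,-0.5,8,2.5,0],[0,-0.5,8,2.5,0]]}}

```text
clock: 9.4
ee_pos: [0.5083, 0.0284, 0.1357]
tool_rot: [179.5, -0.1, 4.8]
contact_force: [4.3, -10.9, -4.5]
grip_width: 0.014
gripper_force: 30.0
```

```bash
cat > look.py <<'E'
from h import *
import sys
s=manip.get_obs(); print({k:np.round(s[k],3) for k in("clock","ee_pos","tool_rot","contact_force","ft_torque","grip_width")})
w=manip.camera("wrist"); sc=manip.camera("scene")
a=cv2.resize(w[80:260,130:330],(400,360),interpolation=2); b=cv2.resize(sc[130:240,210:330],(393,360),interpolation=2)
cv2.imwrite("pics/%s.png"%sys.argv[1],np.hstack([a,b]))
E
python3 look.py r1
```

```text
{'clock': np.float64(9.4), 'ee_pos': array([0.508, 0.028, 0.136]), 'tool_rot': array([ 1.79483e+02, -7.80000e-02,  4.83800e+00]), 'contact_force': array([  4.288, -10.87 ,  -4.455]), 'ft_torque': array([-2.443, -0.82 , -0.1  ]), 'grip_width': np.float64(0.014)}
```

View pics/r1.png

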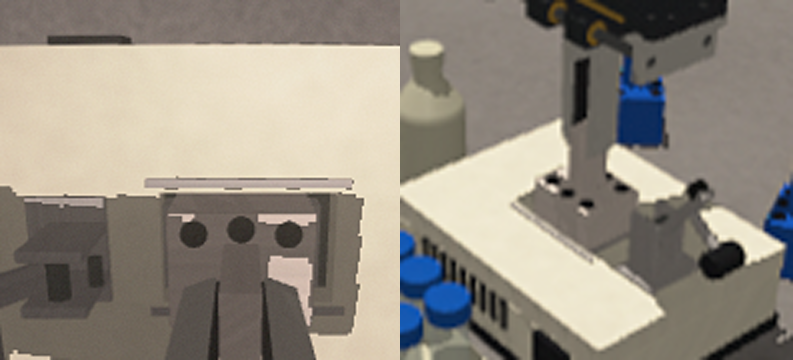

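The picture shows the fin held between the fingers (left panel, around (240,300)) and the block still about level. The arm is compliant, so I'll push further.

Emit:
{"method": "apply_moves", "body": {"motion": [[0,0,3,1,0],[0,-0.5,6,2,0],[0,-0.5,9,3,0],[0,-1,12,4,0],[0,-1,12,4,0]]}}

```text
clock: 9.92
ee_pos: [0.507, 0.0386, 0.1394]
tool_rot: [179.3, 0.0, 4.9]
contact_force: [2.6, -15.2, -5.7]
grip_width: 0.0154
gripper_force: 30.4
```

```bash
python3 look.py r2
```

```text
{'clock': np.float64(9.917), 'ee_pos': array([0.507, 0.039, 0.139]), 'tool_rot': array([1.79275e+02, 5.00000e-03, 4.85500e+00]), 'contact_force': array([  2.599, -15.228,  -5.728]), 'ft_torque': array([-3.519, -0.713,  0.013]), 'grip_width': np.float64(0.015)}
```

View pics/r2.png

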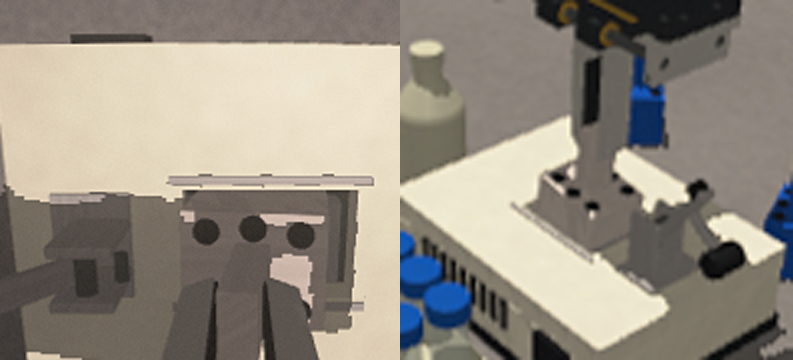

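The block now leans towards the clamp: its -y edge is raised in the scene panel, around (545,200). I'll go a bit further, then lean the other way.

Emit:
{"method": "apply_moves", "body": {"motion": [[0,0,3,1,0],[0,-0.5,6,2,0],[0,-0.5,6,2,0]]}}

```text
clock: 10.27
ee_pos: [0.5063, 0.0446, 0.1413]
tool_rot: [179.3, 0.0, 4.8]
contact_force: [3.1, -14.6, -5.4]
grip_width: 0.0163
gripper_force: 30.8
```

Emit:
{"method": "apply_moves", "body": {"motion": [[0,0,-4,-1,0],[0,1,-8,-2,0],[0,1,-12,-3,0],[0,1.5,-16,-4,0],[0,2,-20,-4,0]]}}

```text
clock: 10.68
ee_pos: [0.5085, 0.032, 0.1398]
tool_rot: [-179.8, -0.1, 4.8]
contact_force: [-1.6, 4.8, 5.4]
grip_width: 0.0151
gripper_force: 28.9
```

Emit:
{"method": "apply_moves", "body": {"motion": [[0,0,-4,0,0],[0,1,-8,0,0],[0,1,-12,1,0],[0,1.5,-16,1,0],[0,1.5,-16,1,0]]}}

```text
clock: 11.1
ee_pos: [0.5086, 0.0197, 0.1393]
tool_rot: [-179.3, 0.0, 4.7]
contact_force: [-0.7, 12.1, 4.3]
grip_width: 0.0136
gripper_force: 30.1
```

Emit:
{"method": "apply_moves", "body": {"motion": [[0,0,-4,1,0],[0,0.5,-8,2,0],[0,1,-12,3,0],[0,1.5,-16,5,0],[0,1.5,-16,5,0]]}}

```text
clock: 11.52
ee_pos: [0.5095, 0.0057, 0.1439]
tool_rot: [-179.1, 0.1, 4.8]
contact_force: [-0.7, 16.5, 3.8]
grip_width: 0.0151
gripper_force: 31.2
```

```bash
python3 look.py r3
```

```text
{'clock': np.float64(11.517), 'ee_pos': array([0.51 , 0.006, 0.144]), 'tool_rot': array([-1.79126e+02,  8.30000e-02,  4.75500e+00]), 'contact_force': array([-0.741, 16.528,  3.813]), 'ft_torque': array([ 3.629,  0.267, -0.042]), 'grip_width': np.float64(0.015)}
```

View pics/r3.png

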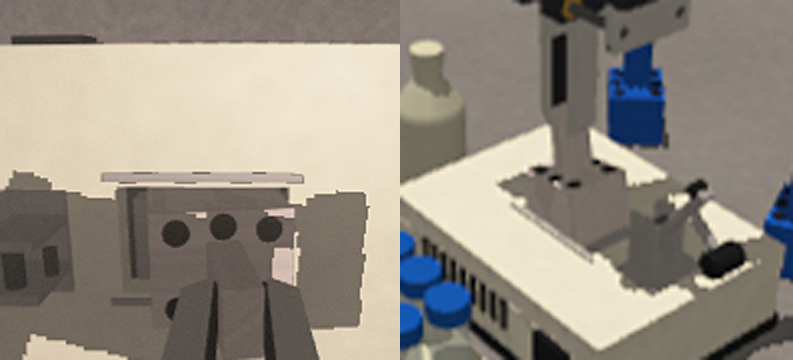

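The block now leans clearly away from the clamp (scene panel: near edge raised around (590,235), fin tilted left). I'll push a touch more, then swing back with a lift.

Emit:
{"method": "apply_moves", "body": {"motion": [[0,0,-4,1,0],[0,0,-6,2,0],[0,0,-6,2,0]]}}

```text
clock: 11.87
ee_pos: [0.5095, -0.0002, 0.1454]
tool_rot: [-179.1, 0.1, 4.8]
contact_force: [-0.1, 14.3, 2.3]
grip_width: 0.016
gripper_force: 31.7
```

Emit:
{"method": "apply_moves", "body": {"motion": [[0,-0.5,6,0,0],[0,-1,12,1,0],[0,-1.5,18,2,0],[0,-2,24,3,0],[0,-2.5,30,4,0]]}}

```text
clock: 12.28
ee_pos: [0.5094, 0.0196, 0.1516]
tool_rot: [179.6, -0.1, 4.8]
contact_force: [-0.5, -8.1, 2.9]
grip_width: 0.0144
gripper_force: 29.2
```

Emit:
{"method": "apply_moves", "body": {"motion": [[0,-0.5,5,2,0],[0,-1,10,4,0],[0,-1.5,15,6,0],[0,-1.5,18,8,0],[0,-1.5,18,8,0]]}}

```text
clock: 12.7
ee_pos: [0.5072, 0.0386, 0.1588]
tool_rot: [179.7, -0.0, 4.8]
contact_force: [-0.1, -5.2, 1.0]
grip_width: 0.0152
gripper_force: 30.4
```

```bash
python3 look.py r4
```

```text
{'clock': np.float64(12.7), 'ee_pos': array([0.507, 0.039, 0.159]), 'tool_rot': array([ 1.79721e+02, -2.70000e-02,  4.82600e+00]), 'contact_force': array([-0.088, -5.19 ,  1.026]), 'ft_torque': array([-1.377, -0.113, -0.049]), 'grip_width': np.float64(0.015)}
```

View pics/r4.png

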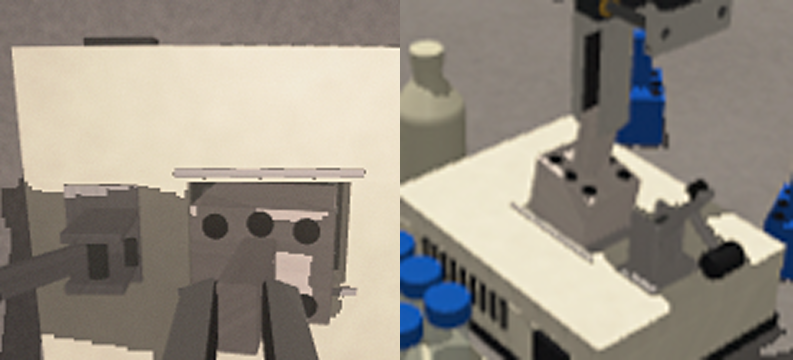

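The block is part-way up and leaning to the clamp side. I'll rock back with more lift.

Emit:
{"method": "apply_moves", "body": {"motion": [[0,0.5,-7,1,0],[0,1,-14,2,0],[0,1.5,-21,3,0],[0,2,-28,4,0],[0,2.5,-34,5,0]]}}

```text
clock: 13.22
ee_pos: [0.5093, 0.0081, 0.1638]
tool_rot: [-179.7, -0.0, 4.7]
contact_force: [0.7, 6.7, 2.7]
grip_width: 0.0138
gripper_force: 30.6
```

Emit:
{"method": "apply_moves", "body": {"motion": [[0,-0.5,6,2,0],[0,-1,12,5,0],[0,-1,17,8,0],[0,-1,17,10,0],[0,-1,17,10,0]]}}

```text
clock: 13.63
ee_pos: [0.5085, 0.0238, 0.1738]
tool_rot: [180.0, -0.0, 4.9]
contact_force: [0.4, 0.3, -4.1]
grip_width: 0.0138
gripper_force: 29.7
```

```bash
cat > m.py <<'E'
from h import *
s=manip.get_obs(); print({k:np.round(s[k],4) for k in("clock","ee_pos","tool_rot","contact_force","ft_torque","grip_width")})
a=np.radians(4.8); R=np.array([[np.cos(a),-np.sin(a)],[np.sin(a),np.cos(a)]])
W=lambda h: np.r_[R@np.array(h[:2])/1000+[.508,.024],h[2]/1000]
sc=manip.camera("scene"); cv2.imwrite("sc.png",sc)
for r in manip.trace("scene","block"):
    m=r["pixels"]; l=r["location"]
    if abs(l[0]-264)<25 and abs(l[1]-185)<30:
        v,u=np.nonzero(m); print(r["p"],l,u.min(),u.max(),v.min(),v.max())
# model corners of block at lift h, for comparison
for h in (0,10,20,30): print(h,np.round(proj("scene",[W((x,y,55+50+h)) for x,y in((25,-30),(25,30),(-25,30),(-25,-30))]),1).tolist())
E
python3 m.py
```

```text
{'clock': np.float64(13.6333), 'ee_pos': array([0.5085, 0.0238, 0.1738]), 'tool_rot': array([ 1.79951e+02, -3.05000e-02,  4.87210e+00]), 'contact_force': array([ 0.4402,  0.319 , -4.1148]), 'ft_torque': array([-0.0202, -0.0097,  0.0136]), 'grip_width': np.float64(0.0138)}
0.94 [264.6, 180.2] 250 281 156 200
0.92 [284.9, 158.2] 273 290 140 174
0 [[249.8, 183.5], [266.3, 194.5], [282.1, 187.0], [265.5, 176.6]]
10 [[249.8, 180.0], [266.4, 190.9], [282.3, 183.5], [265.6, 173.2]]
20 [[249.8, 176.4], [266.5, 187.3], [282.5, 179.9], [265.7, 169.7]]
30 [[249.8, 172.8], [266.6, 183.6], [282.7, 176.3], [265.8, 166.1]]
```

Vertical force is about -4 N (the block's weight) and lateral force is near zero, so the block is free. I'll check its height and level with the last picture.

```bash
python3 - <<'E'
from h import *
a=np.radians(4.8); R=np.array([[np.cos(a),-np.sin(a)],[np.sin(a),np.cos(a)]])
W=lambda h: np.r_[R@np.array(h[:2])/1000+[.508,.024],h[2]/1000]
im=cv2.imread("sc.png"); x0,y0,w,h=235,145,65,70; k=6
c0=cv2.resize(im[y0:y0+h,x0:x0+w],None,fx=k,fy=k,interpolation=cv2.INTER_NEAREST); c=c0.copy()
for L,col in((20,(0,0,255)),(30,(0,200,0)),(40,(255,0,0))):
    for zz in(0,50):
        q=proj("scene",[W((x,y,55+zz+L)) for x,y in((25,-30),(25,30),(-25,30),(-25,-30))])
        q=((q-[x0,y0]+.5)*k).astype(int); cv2.polylines(c,[q[:3] if zz==0 else q],zz>0,col,1)
cv2.imwrite("pics/f.png",np.hstack([c,c0]))
E
```

```text
(no output)
```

View pics/f.png

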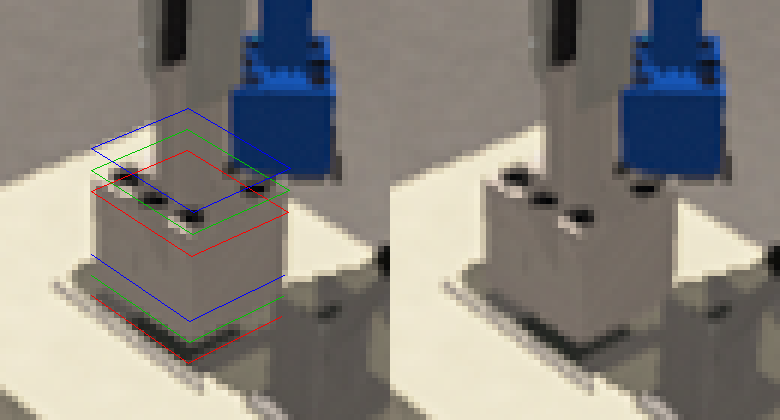

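The block's corners match the green model (30 mm lift, about 10 mm above the rim) and it is level: bottom corner at (190,343), edges parallel to the model. I'll raise it 4 mm and let it settle.

Emit:
{"method": "apply_moves", "body": {"motion": [[0,0,0,2,0],[0,0,0,4,0],[0,0,0,4,0],[0,0,0,4,0],[0,0,0,4,0]]}}

```text
clock: 14.15
ee_pos: [0.5083, 0.0234, 0.1775]
tool_rot: [180.0, 0.0, 4.8]
contact_force: [0.2, -0.7, -3.6]
grip_width: 0.0139
gripper_force: 29.7
```

Emit:
{"method": "apply_moves", "body": {"motion": [[0,0,0,0,0],[0,0,0,0,0],[0,0,0,0,0],[0,0,0,0,0],[0,0,0,0,0]]}}

```text
clock: 14.57
ee_pos: [0.5083, 0.0235, 0.1774]
tool_rot: [180.0, 0.0, 4.8]
contact_force: [-0.3, 0.2, -4.0]
grip_width: 0.0138
gripper_force: 29.7
```

```bash
python3 m.py | head -2; python3 - <<'E'
from workcell import manip
print(manip.close_job())
E
```

```text
{'clock': np.float64(14.5667), 'ee_pos': array([0.5083, 0.0235, 0.1774]), 'tool_rot': array([1.8000e+02, 5.8000e-03, 4.8027e+00]), 'contact_force': array([-0.2893,  0.1982, -3.996 ]), 'ft_torque': array([ 0.0475, -0.0202, -0.0173]), 'grip_width': np.float64(0.0138)}
0.75 [286.0, 156.5] 273 290 140 175
the job is handed in; nothing more can be done
None
```

I opened the clamp fully, rocked the block towards it and then away until it came free, and handed the job in at about 15 s with the block held level and still about 14 mm above the rim; the bystanders were not touched.

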